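Stack the parts trays and slide them into the rack

ROBOT

A 7-joint arm with a two-finger parallel gripper is mounted at the origin on the work surface. World frame = base frame: x ahead of the robot, y to its left, z up, the work surface at z = 0. Lengths are in m, angles in rad, forces in N, time in s.
With the tool pointing down it reaches from about 0.4 to 0.85 m from the base axis. Payload 10.4 kg.
Tool frame: the origin (TCP) lies at the very end of the fingers, on their centre line; the grasp point (between the pads) lies manip.hold_point_z behind it (manip.hold_point_z is the distance from the TCP to the grasp point, in m); z points along the fingers, x is the direction in which the jaws open and shut, and the axes are right-handed (so a half turn about z gives the same grasp; the last joint's range is limited). The gripper opens to 85 mm and grips with 20 to 120 N. Pads are 22 mm wide; open, the fingers measure 114 mm over their backs; the gripper's body (76 mm by 85 mm) begins 54 mm behind the grasp point. The pads swing forward as they close: fully open they stand 13 mm farther back than shut.
Start: joints at [-1.263, 0.332, -0.065, 1.46, 0.022, 1.35, -0.088], TCP at [0.203, 0.591, 0.231] pointing down, gripper open.
Joint ranges: [-2.6, 2.6], [-0.5, 2.12], [-1.47, 1.34], [0.16, 2.42], [-1.27, 4.41], [0.06, 2.06], [-2.6, 2.6]. Speed limits (rad/s): [2.22, 2.22, 2.79, 2.79, 3.14, 3.14, 3.14].

INTERFACE

Orientations are given as a unit quaternion [x, y, z, w].
In Python, from workcell import readout, camera, camera_info, manip gives the robot as it stands.
- The arm moves only by the tool play_rows, never from a script. Its argument "rows" is a list of rows, each a list of 3 entries, a list of its own where there are three numbers: the shift along the world's x, y, z in mm, then the turn, a rotation vector about the world's x, y, z in degrees, then the finger opening in mm, from 0 to 85.4. In form: [[[tx, ty, tz], [rx, ry, rz], fingers], ...]. A call has 1 to 12 rows; each row shifts and turns the commanded pose from where the row before left it; what a row does not reach is not made up. A row lasts 1/8 s, in which the tool goes at most 62.5 mm and 10.7 degrees, less where a joint would pass 70% of its speed; a pose out of reach is approached as far as the arm can. A call with a gripper value outside its range is refused whole. The fingers move at their own pace and stop on an object; "force" is the grip in N (left out, the last holds). Time passes only in rows, so rows that do not move let the fingers close. It gives the time, the measured TCP pose, the force and the opening at its end, in the units of the state.
- readout.get_obs(): the state, without advancing time (a new reading comes with each control period).
- camera(name): name is "scene" or "top"; returns the picture (420x560x3 uint8, blue, green, red); there is no depth.
- camera_info(name): a dict with "fx", "fy", "cx", "cy" (pixels), "world_from_camera" (4x4, takes a point from camera to world coordinates). Camera axes: x right, y up, looking along -z (the intrinsics and any distortion apply to the point x, -y, -z); pixel columns grow to the right and rows downward; lengths in m; the calibration is good to about 2 mm. A picture is of the moment at which its call begins. camera_info takes no time and is no camera call.
- manip.hand_in(): hands the job in, once; it reports no verdict.
The state is a dict: "clock": time; "joint_pos": joint angles; "joint_velocities": joint speeds; "tau": joint torques, N m; "position": TCP position; "ee_rot": TCP orientation; "ft_force": force on the tool from outside, world axes, zero at the start; "torque": the same for the moment, N m; "grip_width": opening from 0.0 (shut) to 1.0 (fully open).
Only numpy, scipy, OpenCV 4.12 (cv2) and the standard library are available. Lean on these libraries where they do the work, as an engineer would, in place of code of your own. Each camera call takes 0.05 s, during which the arm holds its last target.

TASK

Set the empty parts tray gently on the loaded tray in the rack's lane so that its four corners drop inside the brackets and it sits flat, and let go of it. Then slide the two together along the lane, under the shelf, fully home against the stop, with the motor and servo still inside. Leave the other things on the bench where they are.

Things in the scene. Friction and masses are not known exactly. Their poses are not given: they have to be found in the camera images.
- upper_centre (a point): Centre, 22.5 mm above the underside, of the EMPTY grey plastic stacking tray, alone on the table at the right (-y). Body 170 (own x) x 140 (own y) x 45 mm to the rim, walls and floor 4 mm. A solid 12 mm thick divider runs along x through the middle, top 44 mm up: pinch it across own y from above; 60 mm of free compartment on either side. z up.
- upper_tray: The same empty tray, 0.25 to 0.42 kg; origin at the centre of its underside. L-shaped brackets stand outside its four corners, 30 to 66 mm above the underside, the tops flared outward; they reach 100 mm from the centre along x, 85 mm along y and cover only 26 mm from each corner: the middle of each end wall is bare.
- lower_centre (a point): Centre, 22.5 mm above the underside, of the LOADED tray: same shape, size and axes as the empty one, but with a motor and a servo in its compartments. It stands in the rack's lane, in front of the shelf, own x along the lane. A tray stacked on it rests on its rim, 45 mm higher, and the whole stack slides on the plywood with a push of about 3 to 10 N.
- lower_tray: The same loaded tray; origin at the centre of its underside. A stacked tray's body lies between its four brackets with 2 mm of play each way; the flares guide it in from about 7 mm off; half a turn makes no difference.
- dock: Plywood rack fixed to the table, origin on the table, own x along the lane towards the stop (roughly world +y). Base board 6 mm thick, x -250 to +200 mm, y +-107 mm. Two guide strips along the lane, tops at z 20 mm, inner faces at y +-74 mm. Stop bar across the lane's end: near face x +145 mm, top z 26 mm.
- dock_shelf (a point): Middle of the near edge of the rack's shelf, on its underside: rack x +60, z 130 mm. The shelf covers rack x +60 to +200, y +-108 mm, top z 142 mm, with a box and a bottle fixed on it up to z 200 mm, on posts at x +75 and +185, y +-101 mm. An interlocked stack is 117 mm tall above the table and passes under; at home its near 85 mm stays out in front.
- dock_home (a point): Where the loaded tray's centre (22.5 mm above its underside) lies when that tray is fully home against the stop: rack x +60, y 0, z 28.5 mm; axes as the rack's (x along the lane, towards the stop).
- motor: Black motor can, 38 mm across, 32 mm tall, standing loose in the loaded tray; origin under its centre.
- servo: Black servo, 40 x 20 mm, 32 mm tall, standing loose in the loaded tray; origin under its centre.
- glue: Bystander: white glue bottle, 48 mm across, 120 mm tall; origin at its underside.
- sander: Bystander: cork sanding block with a wooden grip, 110 x 60 mm, 42 mm tall; origin at its underside.
- tape: Bystander: cardboard-coloured tape ring lying flat, 90 mm across, 24 mm tall; origin at its underside.
- driver: Bystander: screwdriver lying flat on the table.
- cup: Bystander: white cup, 74 mm across, 85 mm tall; origin at its underside.
- scrap_box: Bystander: small cardboard box, 110 x 80 mm, 40 mm tall, with no corner brackets; origin at its underside.
Not all that is in view belongs to the job. Leave any blue look-alike of the upper_tray alone. Leave any green look-alike of the lower_tray alone.

How it is judged:
By the outcome, as a careful person would: the job done as asked, in the order asked, and still so for the second after the job is handed in, with the robot touching nothing.
It also fails if it takes over 64 s, if anything falls off the work surface, if the arm or the gripper's body presses on something with over 40 N, if the wrist force passes 120 N, or if a joint passes its speed limit or range.

## Working session

There is one attempt and no reset: what is moved stays moved. The work goes in short steps, Python scripts to look and compute and a tool call to move; the robot and the scene stay as the last step left them, time stands still between calls to the robot, and variables do not carry over. Pictures are saved under pics/ and viewed, and the job is handed in when it is done.

Besides the shell and the picture viewer there is one more tool, called after ">>>" by a JSON object that holds its "op" and its "data", one argument or row to a line. play_rows: Moves the arm, as the interface text tells. Its arguments: {"type":"object","properties":{"rows":{"type":"array"},"force":{"type":"number"}},"required":["rows"]}

```bash
mkdir -p pics; ls
python3 - <<'E'
from workcell import readout, camera, camera_info, manip
import cv2, numpy as np
np.set_printoptions(precision=4,suppress=True)
for n in ("scene","top"):
    cv2.imwrite(f"pics/{n}0.png",camera(n)); i=camera_info(n); print(n,i)
print(manip.hold_point_z); print(readout.get_obs())
E
```

```text
pics
scene {'fx': 545.7751665762697, 'fy': 545.7751665762697, 'cx': 275.2981405471921, 'cy': 214.3745528390759, 'world_from_camera': array([[ 0.6229, -0.6122,  0.487 ,  1.2004],
       [ 0.7822,  0.4776, -0.4002, -0.5477],
       [ 0.0124,  0.6302,  0.7763,  1.2364],
       [ 0.    ,  0.    ,  0.    ,  1.    ]])}
top {'fx': 490.4165190614188, 'fy': 490.4165190614188, 'cx': 276.34446611876103, 'cy': 205.9445610772335, 'world_from_camera': array([[ 0.0173,  0.9966, -0.0808,  0.3486],
       [-0.9998,  0.0176,  0.0028,  0.0329],
       [ 0.0042,  0.0808,  0.9967,  1.6691],
       [ 0.    ,  0.    ,  0.    ,  1.    ]])}
0.0187
{'clock': 0.1, 'joint_pos': array([-1.2626,  0.3328, -0.0647,  1.4609,  0.0216,  1.3499, -0.0885]), 'joint_velocities': array([-0.001 , -0.0016, -0.0003, -0.0024,  0.0008,  0.0002, -0.0015]), 'tau': array([  0.0018, -62.6739,   0.0492, -39.2427,   0.0164,   0.0069,
        -0.    ]), 'position': array([0.2029, 0.5908, 0.2306]), 'ee_rot': array([ 0.8139,  0.581 , -0.0005,  0.0004]), 'ft_force': array([-0.1643, -0.5516, -0.361 ]), 'torque': array([-0.0437, -0.0421,  0.0479]), 'grip_width': 0.9988318672108374}
```

View pics/scene0.png

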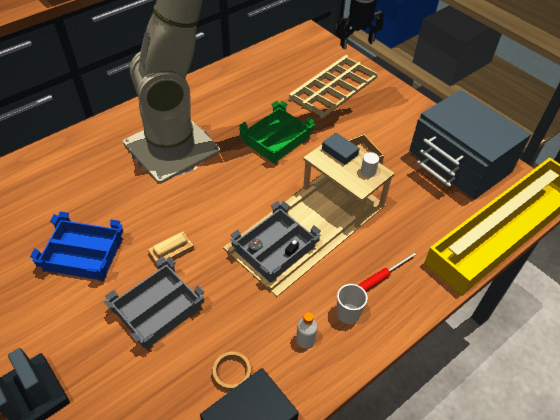

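View pics/top0.png

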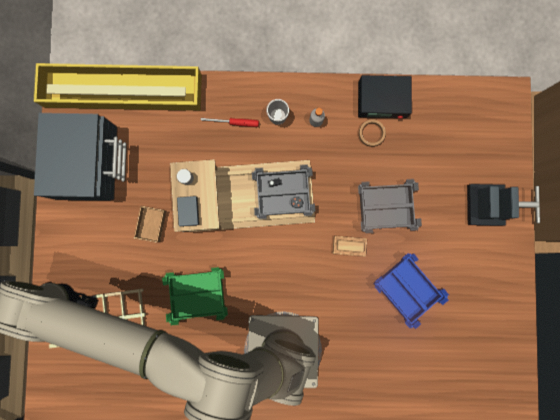

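The grey trays are the two candidates. The empty one is at top (388,206) / scene (155,303), and the loaded one in the rack is at top (284,193) / scene (275,242). The look-alikes are blue at top (411,290) and green at top (196,295). I'll check close crops.

Run:
```python
import cv2, numpy as np
t=cv2.imread("pics/top0.png"); s=cv2.imread("pics/scene0.png")
def crop(im,x,y,w,h,k): return cv2.resize(im[y:y+h,x:x+w],None,fx=k,fy=k,interpolation=cv2.INTER_CUBIC)
a=crop(t,345,165,90,75,8);b=crop(t,160,150,170,90,4.5);c=crop(s,95,250,120,105,6);d=crop(s,215,120,190,180,3.3)
for n,i in zip("abcd",(a,b,c,d)): cv2.imwrite(f"pics/c_{n}.png",i); print(i.shape)
```

```text
(600, 720, 3)
(405, 765, 3)
(630, 720, 3)
(594, 627, 3)
```

View pics/c_a.png

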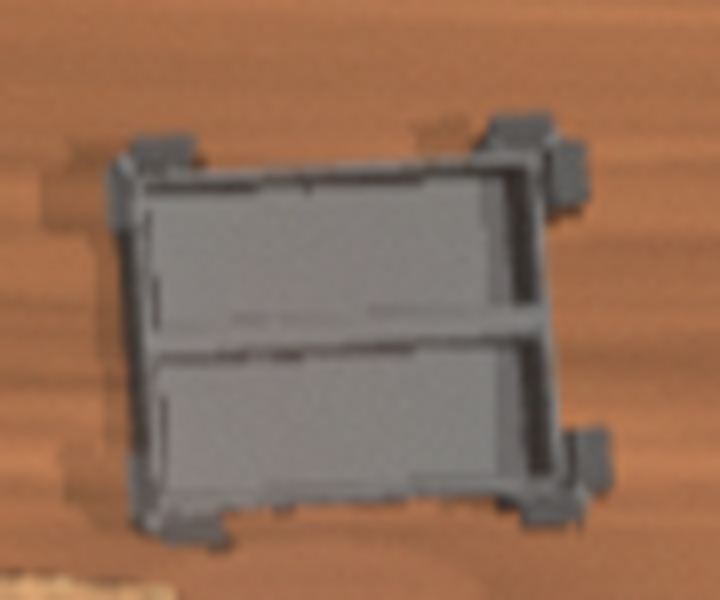

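View pics/c_b.png

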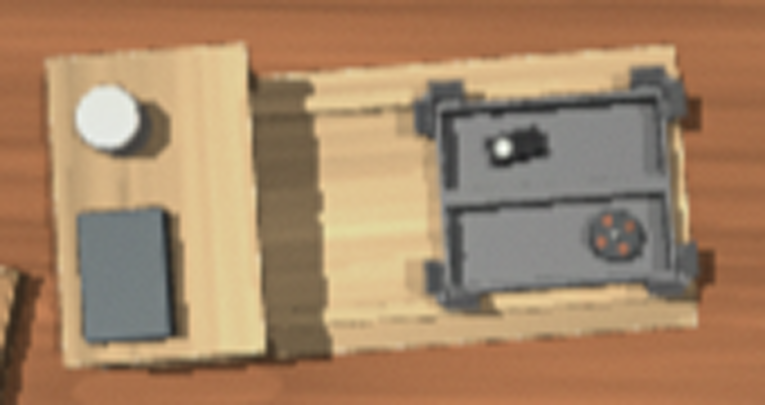

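View pics/c_c.png

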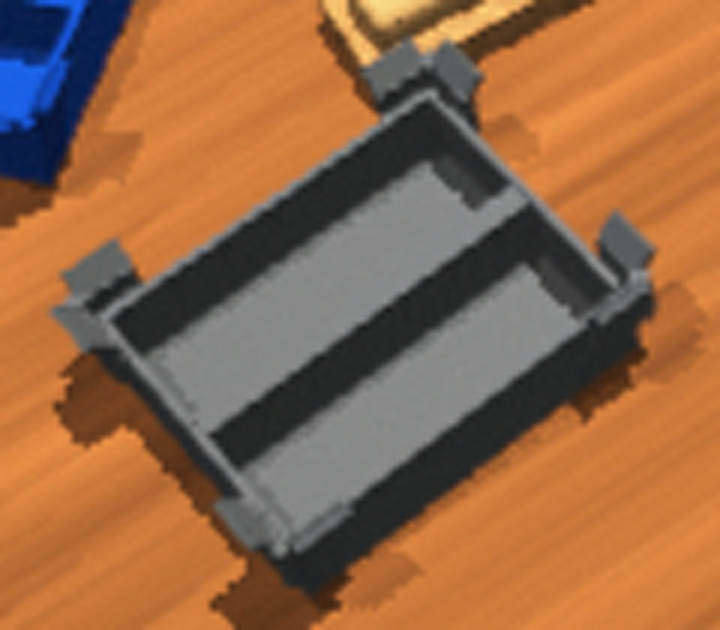

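View pics/c_d.png

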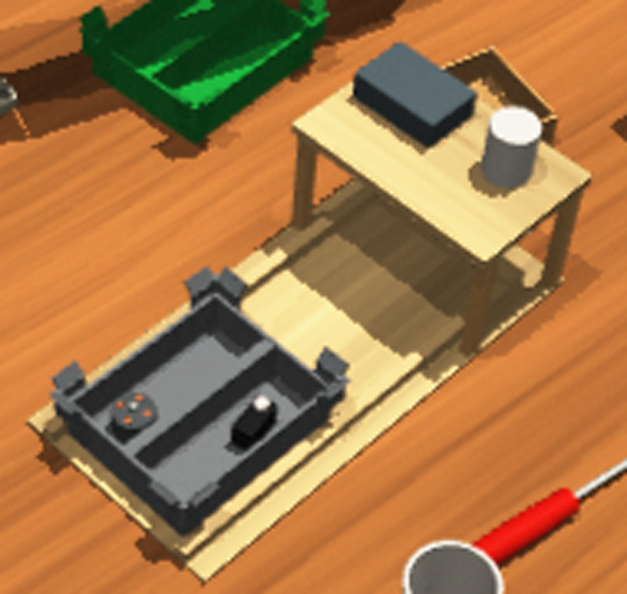

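Both crops confirm it. The grey tray at top (388,206) is empty. The one in the lane at top (284,193) holds the servo at top (273,182) and the motor at top (296,202). Next I'll measure the poses.

```bash
cat > h.py <<'E'
import cv2, numpy as np
from workcell import camera_info
np.set_printoptions(precision=4,suppress=True)
def cam(n):
    i=camera_info(n); return i,np.array(i["world_from_camera"])
def cast(n,px,z):
    i,T=cam(n); px=np.atleast_2d(px).astype(float)
    d=np.c_[(px[:,0]-i["cx"])/i["fx"],-(px[:,1]-i["cy"])/i["fy"],-np.ones(len(px))]@T[:3,:3].T
    o=T[:3,3]; return o+d*((z-o[2])/d[:,2])[:,None]
def proj(n,P):
    i,T=cam(n); P=np.atleast_2d(P); q=(P-T[:3,3])@T[:3,:3]
    return np.c_[i["cx"]+i["fx"]*q[:,0]/-q[:,2], i["cy"]+i["fy"]*-q[:,1]/-q[:,2]]
E
python3 - <<'E'
from h import *
def uncrop(p,ox,oy,k): return (np.array(p,float)+.5)/k-.5+[ox,oy]
def show(tag,P):
    c=P.mean(0); 
    print(tag,"c",c); print(P[:,:2])
A=uncrop([(128,175),(540,160),(560,490),(150,510)],345,165,8)
B=uncrop([(437,104),(665,92),(682,280),(452,296)],160,150,4.5)
show("upper top",cast("top",A,.045)); show("lower top",cast("top",B,.051))
C=uncrop([(430,92),(640,285),(290,540),(105,318)],95,250,6)
D=uncrop([(215,293),(338,378),(185,510),(65,400)],215,120,3.3)
show("upper scene",cast("scene",C,.045)); show("lower scene",cast("scene",D,.051))
S=uncrop([(45,58),(248,42),(268,350),(65,370)],160,150,4.5); show("shelf top",cast("top",S,.142))
S=uncrop([(400-105,125),(590,180),(487,260)],215,120,3.3); show("shelf scene",cast("scene",S,.142))
S=uncrop([(677,46),(697,325)],160,150,4.5); show("board near top",cast("top",S,.006))
S=uncrop([(30,422),(205,580)],215,120,3.3); show("board near scene",cast("scene",S,.006))
E
```

```text
upper top c [ 0.486  -0.3416  0.045 ]
[[ 0.5505 -0.2513]
 [ 0.5599 -0.4233]
 [ 0.4223 -0.4309]
 [ 0.4111 -0.2609]]
lower top c [0.5252 0.0043 0.051 ]
[[ 0.5896  0.0956]
 [ 0.6015 -0.0729]
 [ 0.4623 -0.0871]
 [ 0.4475  0.0817]]
upper scene c [ 0.4854 -0.3385  0.045 ]
[[ 0.4109 -0.2636]
 [ 0.5475 -0.2454]
 [ 0.5587 -0.4176]
 [ 0.4245 -0.4274]]
lower scene c [0.5235 0.0116 0.051 ]
[[ 0.4477  0.0867]
 [ 0.5811  0.1096]
 [ 0.6044 -0.0693]
 [ 0.4608 -0.0807]]
shelf top c [0.5023 0.2856 0.142 ]
[[0.6035 0.3665]
 [0.6174 0.2251]
 [0.4023 0.2054]
 [0.3861 0.3451]]
shelf scene c [0.5393 0.2678 0.142 ]
[[0.4021 0.2092]
 [0.6026 0.3621]
 [0.6131 0.2321]]
board near top c [ 0.5379 -0.0933  0.006 ]
[[ 0.6441 -0.0845]
 [ 0.4316 -0.1021]]
board near scene c [ 0.5379 -0.0892  0.006 ]
[[ 0.4332 -0.0994]
 [ 0.6425 -0.079 ]]
```

```bash
cat > fit.py <<'E'
from h import *
from scipy.optimize import least_squares
from scipy.ndimage import map_coordinates
def tray_fit(img,n,c,th,zb,lo_hi=(.30,.30)):
    """edges of rim/base midsections located by saturation profile; returns pose fit (x,y,th)"""
    sat=cv2.cvtColor(img,cv2.COLOR_BGR2HSV)[...,1].astype(float)
    i,T=cam(n); o=T[:3,3]; p=np.array([*c,th])
    for it in range(4):
        obs=[]
        R=np.array([[np.cos(p[2]),-np.sin(p[2])],[np.sin(p[2]),np.cos(p[2])]])
        oc=R.T@(o[:2]-p[:2])
        for ax,half,span in ((0,.085,.04),(1,.07,.05)):
            for sg in (1,-1):
                z=zb+.045 if oc[ax]*sg<half else zb
                for t in np.linspace(-span,span,21):
                    d=np.linspace(-.010,.010,41); L=np.zeros((41,2)); L[:,ax]=sg*(half+d); L[:,1-ax]=t
                    W=np.c_[L@R.T+p[:2],np.full(41,z)]; q=proj(n,W)
                    s=map_coordinates(sat,[q[:,1],q[:,0]],order=1)
                    lo,hi=s.min(),s.max()
                    if hi-lo<40: continue
                    k=np.argmax(np.diff(s)); m=(np.interp(0,[0],[0]))
                    g=np.clip(np.diff(s),0,None); w=g*(abs(np.arange(40)-k)<8)
                    dd=(w*(d[:-1]+d[1:])/2).sum()/w.sum()
                    obs.append((ax,sg,t,dd))
        obs=[o_ for o_ in obs]
        def res(v):
            # move by (lx,ly) local and rot dth
            return [ (sg*(v[ax]) + (sg*t*v[2]*( -1 if ax==0 else 1)) + v[3] - dd)*1e3 for ax,sg,t,dd in obs]
        r=least_squares(res,[0,0,0,0],loss="soft_l1",f_scale=1.)
        v=r.x; p=p+np.array([*(R@v[:2]),v[2]])
    for ax in (0,1):
        for sg in (1,-1):
            e=[abs(res(v)[j]) for j,o_ in enumerate(obs) if o_[0]==ax and o_[1]==sg]
            print("  side",ax,sg,len(e),"med|res| mm",np.median(e) if e else None)
    print(n,"pose",p[:2]," yaw deg",np.degrees(p[2]),"bias mm",v[3]*1e3); return p
E
python3 - <<'E'
from fit import *
import numpy as np
t=cv2.imread("pics/top0.png"); s=cv2.imread("pics/scene0.png")
for c,th,z in (((.486,-.340),94,0),((.5245,.006),95,.006)):
    for n,im in (("top",t),("scene",s)): tray_fit(im,n,c,np.radians(th),z)
E
```

```text
side 0 1 21 med|res| mm 0.5941672161522966
  side 0 -1 21 med|res| mm 0.43992897430817196
  side 1 1 21 med|res| mm 0.7357941890324398
  side 1 -1 21 med|res| mm 0.6680917491704641
top pose [ 0.4871 -0.3436]  yaw deg 94.59898885673252 bias mm -0.19294928261858674
  side 0 1 21 med|res| mm 0.4175500189090149
  side 0 -1 21 med|res| mm 0.5610650114229271
  side 1 1 21 med|res| mm 0.5195860582231596
  side 1 -1 21 med|res| mm 0.3535775440812991
scene pose [ 0.4842 -0.341 ]  yaw deg 94.27548362284902 bias mm -0.30764000579758616
  side 0 1 21 med|res| mm 0.36198549861683554
  side 0 -1 21 med|res| mm 0.3984558217392741
  side 1 1 21 med|res| mm 0.3738141194900006
  side 1 -1 21 med|res| mm 0.5436477308607255
top pose [0.5276 0.0074]  yaw deg 94.89322502446855 bias mm -0.4139081192607757
  side 0 1 21 med|res| mm 0.4140307282354595
  side 0 -1 21 med|res| mm 0.37526779038205504
  side 1 1 21 med|res| mm 0.3738680419739149
  side 1 -1 21 med|res| mm 0.5453828038187369
scene pose [0.5227 0.0096]  yaw deg 95.34588000465985 bias mm -1.2029126866596853
```

>>> {"op": "play_rows", "data": {
  "rows": [
    [[36,-40,10],[0,0,-6],60],
    [[36,-40,10],[0,0,-6],60],
    [[36,-40,10],[0,0,-6],60],
    [[36,-40,10],[0,0,-6],60],
    [[36,-40,10],[0,0,-6],60],
    [[36,-40,10],[0,0,-6],60],
    [[13,-50,0],[0,0,-5],60],
    [[13,-50,0],[0,0,-5],60],
    [[13,-50,0],[0,0,-5],60],
    [[13,-50,0],[0,0,-5],60],
    [[13,-50,0],[0,0,-5],60],
    [[13,-50,0],[0,0,-5],60]
  ],
  "force": 40
}}

```text
clock: 1.6
position: [0.497, 0.0495, 0.2912]
ee_rot: [0.999, 0.043, -0.0, -0.0]
ft_force: [0.8, 0.3, 0.1]
grip_width: 0.705
```

>>> {"op": "play_rows", "data": {
  "rows": [
    [[-1,-49,0],[0,0,-0.5],60],
    [[-1,-49,0],[0,0,0],60],
    [[-1,-49,0],[0,0,0],60],
    [[-1,-49,0],[0,0,0],60],
    [[-1,-49,0],[0,0,0],60],
    [[-2,-49,-10],[0,0,0],60],
    [[-2,-49,-25],[0,0,0],60],
    [[-2,-49,-35],[0,0,0],60],
    [[0,0,-40],[0,0,0],60],
    [[0,0,-40],[0,0,0],60],
    [[0,0,-40],[0,0,0],60],
    [[0,0,0],[0,0,0],60]
  ]
}}

```text
clock: 3.1
position: [0.4843, -0.3396, 0.0987]
ee_rot: [0.999, 0.04, -0.003, -0.001]
ft_force: [-0.0, 0.9, 0.7]
grip_width: 0.698
```

Run:
```python
from workcell import camera
from h import *
s=camera("scene"); cv2.imwrite("pics/s1.png",s)
cv2.imwrite("pics/s1c.png",cv2.resize(s[200:360,60:260],None,fx=3.5,fy=3.5,interpolation=cv2.INTER_CUBIC))
```

```text
(no output)
```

View pics/s1c.png

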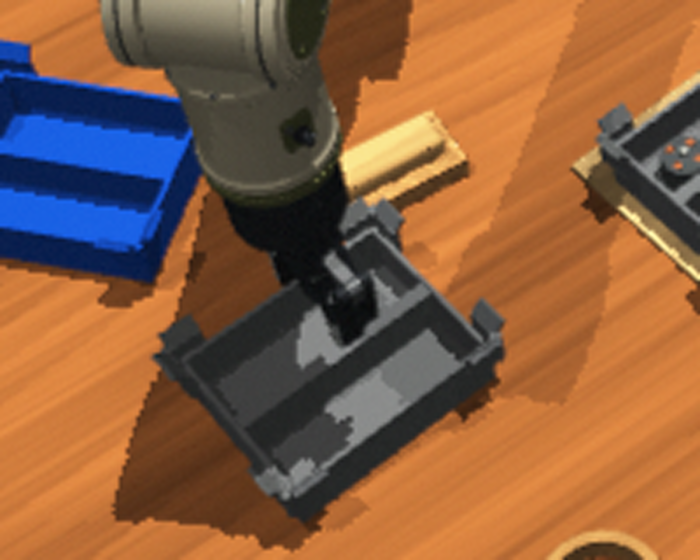

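The gripper sits over the middle of the empty tray's divider (crop 350,330), and the loaded tray and sander haven't moved. I'll descend and pinch.

>>> {"op": "play_rows", "data": {
  "rows": [
    [[1,-2,-20],[0,0,0],60],
    [[0,0,-20],[0,0,0],60],
    [[0,0,-20],[0,0,0],60],
    [[0,0,-12],[0,0,0],60],
    [[0,0,-8],[0,0,0],60],
    [[0,0,-4],[0,0,0],60],
    [[0,0,0],[0,0,0],60],
    [[0,0,0],[0,0,0],60]
  ]
}}

```text
clock: 4.15
position: [0.4873, -0.3431, 0.0178]
ee_rot: [0.999, 0.04, 0.0, 0.0]
ft_force: [-0.0, 0.1, 0.4]
grip_width: 0.701
```

>>> {"op": "play_rows", "data": {
  "rows": [
    [[0,0,-3],[0,0,0],40],
    [[0,0,0],[0,0,0],25],
    [[0,0,0],[0,0,0],18],
    [[0,0,0],[0,0,0],8],
    [[0,0,0],[0,0,0],8],
    [[0,0,0],[0,0,0],8]
  ],
  "force": 60
}}

```text
clock: 4.9
position: [0.4871, -0.3429, 0.0145]
ee_rot: [0.999, 0.04, 0.0, 0.0]
ft_force: [-0.1, 0.7, 2.8]
grip_width: 0.129
```

>>> {"op": "play_rows", "data": {
  "rows": [
    [[0,0,10],[0,0,0],8],
    [[0,0,30],[0,0,0],8],
    [[0,0,40],[0,0,0],8],
    [[0,0,40],[0,0,0],8],
    [[0,0,35],[0,0,0],8],
    [[0,0,0],[0,0,0],8],
    [[0,0,0],[0,0,0],8]
  ]
}}

```text
clock: 5.78
position: [0.4865, -0.3423, 0.1683]
ee_rot: [0.999, 0.04, -0.001, -0.001]
ft_force: [0.3, -0.3, -4.1]
grip_width: 0.132
```

Run:
```python
from workcell import camera, readout
from h import *
s=camera("scene"); t=camera("top"); cv2.imwrite("pics/s2.png",s); cv2.imwrite("pics/t2.png",t)
o=readout.get_obs(); print(o["position"],o["ee_rot"],o["ft_force"],o["torque"])
a=cv2.resize(s[170:350,60:250],None,fx=2.1,fy=3.0*.7,interpolation=cv2.INTER_CUBIC); b=cv2.resize(t[150:270,330:450],(400,378),interpolation=cv2.INTER_CUBIC)
cv2.imwrite("pics/st2.png",np.hstack([a,b]))
```

```text
[ 0.4863 -0.3422  0.1678] [ 0.9992  0.0397 -0.0011 -0.0006] [ 0.2909  0.1578 -3.3797] [-0.001   0.006  -0.0009]
```

View pics/st2.png

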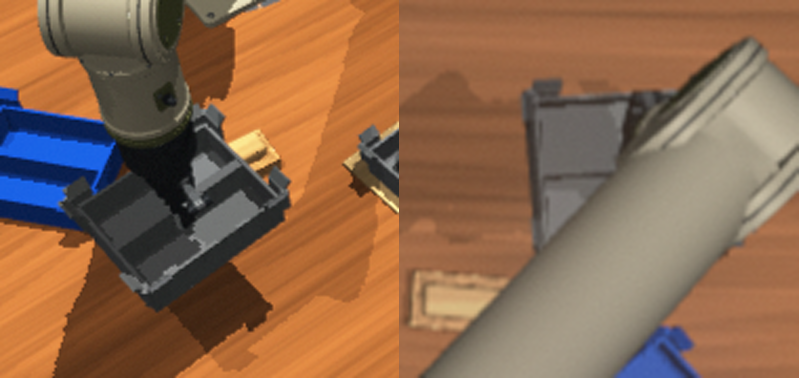

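Held level, with the scene view showing the tray's underside clear of the table and -3.4 N on the wrist. I'll carry it over the loaded tray.

>>> {"op": "play_rows", "data": {
  "rows": [
    [[3,22,0],[0,0,0.6],8],
    [[5,44,0],[0,0,0],8],
    [[6,50,0],[0,0,0],8],
    [[6,50,0],[0,0,0],8],
    [[6,50,0],[0,0,0],8],
    [[5,50,0],[0,0,0],8],
    [[4,44,0],[0,0,0],8],
    [[3,30,0],[0,0,0],8],
    [[1,10,0],[0,0,0],8],
    [[0,0,0],[0,0,0],8],
    [[0,0,0],[0,0,0],8]
  ]
}}

```text
clock: 7.25
position: [0.5258, 0.0054, 0.1691]
ee_rot: [0.999, 0.044, -0.0, 0.0]
ft_force: [-0.5, -0.5, -3.0]
grip_width: 0.129
```

Run:
```python
from workcell import camera, readout
from fit import *
s=camera("scene"); t=camera("top"); cv2.imwrite("pics/s3.png",s); cv2.imwrite("pics/t3.png",t)
o=readout.get_obs(); print(o["position"],o["ee_rot"],2*np.degrees(np.arctan2(o["ee_rot"][1],o["ee_rot"][0])),o["ft_force"],o["torque"])
p=o["position"]
tray_fit(s,"scene",p[:2],np.radians(95),p[2]-.0145)
a=cv2.resize(s[140:320,190:380],(400,378),interpolation=cv2.INTER_CUBIC); b=cv2.resize(t[130:250,220:340],(400,378),interpolation=cv2.INTER_CUBIC)
cv2.imwrite("pics/st3.png",np.hstack([a,b]))
```

```text
[0.5259 0.0057 0.1693] [0.999  0.0438 0.     0.0001] 5.023151368047664 [-1.217  -0.4139 -3.5481] [-0.028  -0.0139 -0.0031]
  side 0 1 21 med|res| mm 0.2823586463961727
  side 0 -1 12 med|res| mm 0.40015243041634696
  side 1 1 15 med|res| mm 0.31651383508616787
  side 1 -1 6 med|res| mm 0.25126302357376423
scene pose [0.5226 0.0082]  yaw deg 95.73492948247444 bias mm -0.7555972496323924
```

View pics/st3.png

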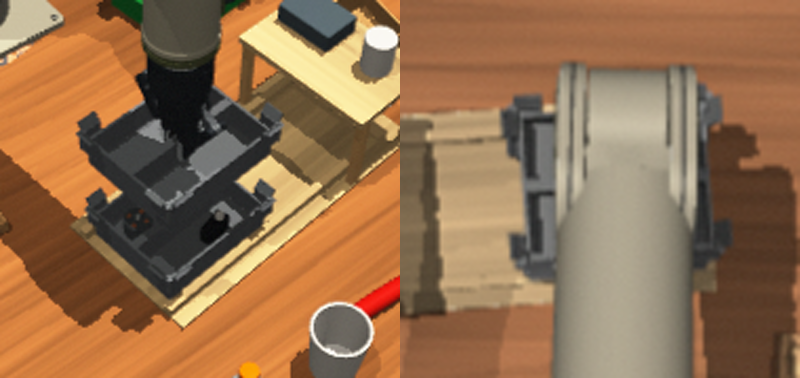

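In the scene view the held tray sits about 1.5 mm short along the lane and matches across it, with yaw within half a degree. I'll correct that and lower it.

>>> {"op": "play_rows", "data": {
  "rows": [
    [[0,2,-15],[0,0,0],8],
    [[0,0,-25],[0,0,0],8],
    [[0,0,-20],[0,0,0],8],
    [[0,0,-10],[0,0,0],8],
    [[0,0,-4],[0,0,0],8],
    [[0,0,0],[0,0,0],8],
    [[0,0,0],[0,0,0],8]
  ]
}}

```text
clock: 8.22
position: [0.5264, 0.0092, 0.0959]
ee_rot: [0.999, 0.045, 0.001, -0.0]
ft_force: [0.0, 0.5, -3.6]
grip_width: 0.125
```

Run:
```python
from workcell import camera, readout
from fit import *
s=camera("scene"); t=camera("top"); cv2.imwrite("pics/s4.png",s); cv2.imwrite("pics/t4.png",t)
o=readout.get_obs(); print(o["position"],2*np.degrees(np.arctan2(o["ee_rot"][1],o["ee_rot"][0])),o["ft_force"])
p=o["position"]
tray_fit(s,"scene",p[:2]-[.003,-.002],np.radians(95),p[2]-.0145)
cv2.imwrite("pics/st4.png",cv2.resize(s[190:300,210:340],None,fx=5.5,fy=5.4,interpolation=cv2.INTER_CUBIC))
```

```text
[0.5263 0.0092 0.0959] 5.150953677733764 [-0.4828 -0.4062 -2.6553]
  side 0 1 21 med|res| mm 0.31659576821578606
  side 0 -1 0 med|res| mm None
  side 1 1 14 med|res| mm 0.4162889135098853
  side 1 -1 2 med|res| mm 1.5844041189867797
scene pose [0.5242 0.0112]  yaw deg 95.2360140390918 bias mm -0.0855652235351821
```

View pics/st4.png

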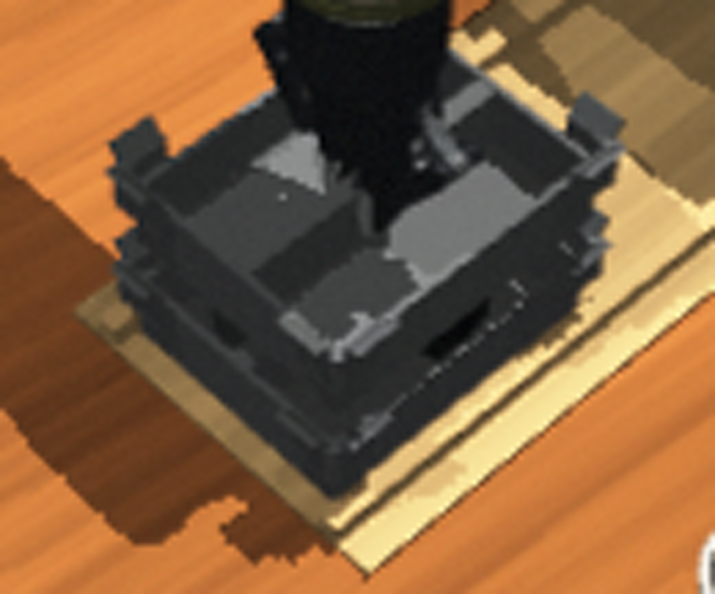

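>>> {"op": "play_rows", "data": {
  "rows": [
    [[-0.5,-1.5,-4],[0,0,0],8],
    [[0,0,-3],[0,0,0],8],
    [[0,0,-3],[0,0,0],8],
    [[0,0,-2],[0,0,0],8],
    [[0,0,-2],[0,0,0],8],
    [[0,0,0],[0,0,0],8]
  ]
}}

```text
clock: 9.07
position: [0.5254, 0.0076, 0.0812]
ee_rot: [0.999, 0.045, -0.0, 0.0]
ft_force: [-0.6, 0.8, -3.4]
grip_width: 0.13
```

>>> {"op": "play_rows", "data": {
  "rows": [
    [[0,0,-2],[0,0,0],8],
    [[0,0,-2],[0,0,0],8],
    [[0,0,-2],[0,0,0],8],
    [[0,0,-2],[0,0,0],8],
    [[0,0,0],[0,0,0],8]
  ]
}}

```text
clock: 9.7
position: [0.5254, 0.0076, 0.0732]
ee_rot: [0.999, 0.045, -0.0, 0.0]
ft_force: [0.2, -0.4, -3.2]
grip_width: 0.128
```

No contact force yet. I'll keep going gently.

>>> {"op": "play_rows", "data": {
  "rows": [
    [[0,0,-2],[0,0,0],8],
    [[0,0,-2],[0,0,0],8],
    [[0,0,-1.5],[0,0,0],8],
    [[0,0,-1],[0,0,0],8],
    [[0,0,0],[0,0,0],8]
  ]
}}

```text
clock: 10.32
position: [0.5254, 0.0076, 0.0668]
ee_rot: [0.999, 0.045, -0.0, 0.0]
ft_force: [0.2, 0.1, -2.4]
grip_width: 0.13
```

>>> {"op": "play_rows", "data": {
  "rows": [
    [[0,0,-0.7],[0,0,0],8],
    [[0,0,-0.7],[0,0,0],8],
    [[0,0,0],[0,0,0],8]
  ]
}}

```text
clock: 10.7
position: [0.5255, 0.0077, 0.0655]
ee_rot: [0.999, 0.045, 0.0, -0.0]
ft_force: [-0.0, 0.2, -1.6]
grip_width: 0.128
```

Run:
```python
from workcell import camera, readout
from h import *
s=camera("scene"); cv2.imwrite("pics/s5.png",s)
o=readout.get_obs(); print(o["position"],o["ft_force"],o["torque"])
cv2.imwrite("pics/st5.png",cv2.resize(s[190:300,210:340],None,fx=5.5,fy=5.4,interpolation=cv2.INTER_CUBIC))
```

```text
[0.5256 0.0077 0.0655] [-0.0411  0.0654 -0.9777] [-0.041   0.1244  0.0387]
```

View pics/st5.png

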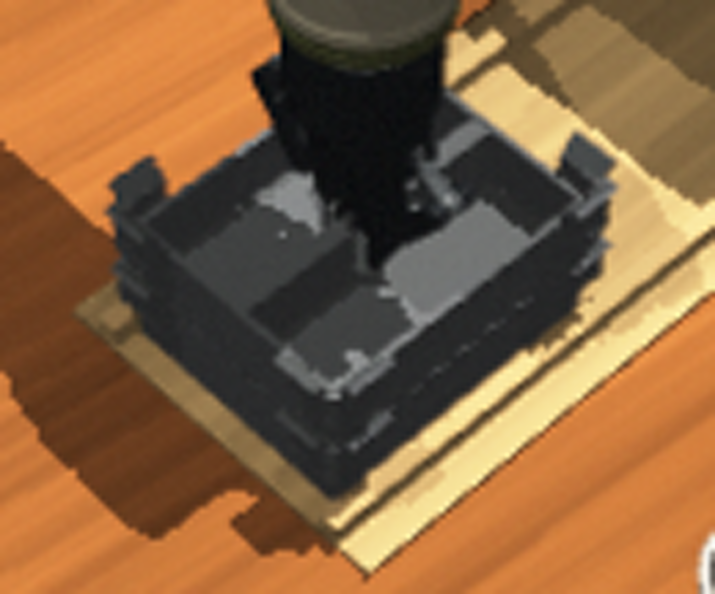

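The tray is down between the brackets, with its weight moving onto the lower tray. I'll ease down a little more and let go.

>>> {"op": "play_rows", "data": {
  "rows": [
    [[0,0,-0.5],[0,0,0],8],
    [[0,0,0],[0,0,0],12],
    [[0,0,0],[0,0,0],20],
    [[0,0,0],[0,0,0],35],
    [[0,0,0],[0,0,0],50],
    [[0,0,0],[0,0,0],50]
  ],
  "force": 20
}}

```text
clock: 11.5
position: [0.5255, 0.0076, 0.0649]
ee_rot: [0.999, 0.045, 0.0, 0.0]
ft_force: [-0.5, 1.0, 0.4]
grip_width: 0.585
```

Run:
```python
from workcell import readout
print(readout.get_obs())
```

```text
{'clock': 11.5, 'joint_pos': array([-0.6398633 ,  0.31496387,  0.62075158,  1.93392442, -0.22171801,
        0.96010784,  0.17560986]), 'joint_velocities': array([ 0.00175221,  0.00074119,  0.00034165, -0.00060651, -0.00059075,
        0.00162047,  0.00057638]), 'tau': array([-2.00407703e-03, -4.51846790e+01,  7.45385215e+00, -3.21098185e+01,
        1.33970901e-02, -2.02268115e-03,  1.26591212e-04]), 'position': array([0.5255309 , 0.00764932, 0.06492903]), 'ee_rot': array([9.98990680e-01, 4.49178384e-02, 8.89320609e-05, 1.29394441e-05]), 'ft_force': array([-0.48689572,  0.96059707,  0.40599349]), 'torque': array([0.03377923, 0.05516289, 0.00354474]), 'grip_width': 0.5846616485935178}
```

>>> {"op": "play_rows", "data": {
  "rows": [
    [[0,0,10],[0,0,0],50],
    [[0,0,20],[0,0,0],50],
    [[0,0,30],[0,0,0],50],
    [[0,0,40],[0,0,0],50],
    [[0,0,30],[0,0,0],40],
    [[2,-30,0],[0,0,0],30],
    [[2,-45,0],[0,0,0],30],
    [[3,-45,0],[0,0,0],30],
    [[3,-45,0],[0,0,0],30],
    [[2,-20,0],[0,0,0],30],
    [[0,0,0],[0,0,0],30]
  ]
}}

```text
clock: 12.88
position: [0.5372, -0.1792, 0.1955]
ee_rot: [0.999, 0.043, 0.0, 0.0]
ft_force: [-0.2, 0.7, 0.5]
grip_width: 0.348
```

Run:
```python
from workcell import camera, readout
from fit import *
s=camera("scene"); t=camera("top"); cv2.imwrite("pics/s6.png",s); cv2.imwrite("pics/t6.png",t)
o=readout.get_obs(); print(o["position"],o["ft_force"])
for n,i in (("scene",s),("top",t)): tray_fit(i,n,(.525,.009),np.radians(95),.051)
a=cv2.resize(s[185:295,215:335],(400,378),interpolation=cv2.INTER_CUBIC); b=cv2.resize(t[140:240,230:330],(400,378),interpolation=cv2.INTER_CUBIC)
cv2.imwrite("pics/st6.png",np.hstack([a,b]))
```

```text
[ 0.5376 -0.1765  0.1952] [ 0.1156  0.9771 -0.2397]
  side 0 1 5 med|res| mm 0.9131992130552834
  side 0 -1 0 med|res| mm None
  side 1 1 19 med|res| mm 0.07004678711723146
  side 1 -1 0 med|res| mm None
scene pose [0.5025 0.0281]  yaw deg 95.34495718548752 bias mm -16.950668615060103
  side 0 1 21 med|res| mm 0.5128688358674833
  side 0 -1 21 med|res| mm 0.32237172978796835
  side 1 1 21 med|res| mm 0.4443466613691776
  side 1 -1 21 med|res| mm 0.6195134536828641
top pose [0.5253 0.0076]  yaw deg 94.72288234998592 bias mm -0.18899210369933372
```

View pics/st6.png

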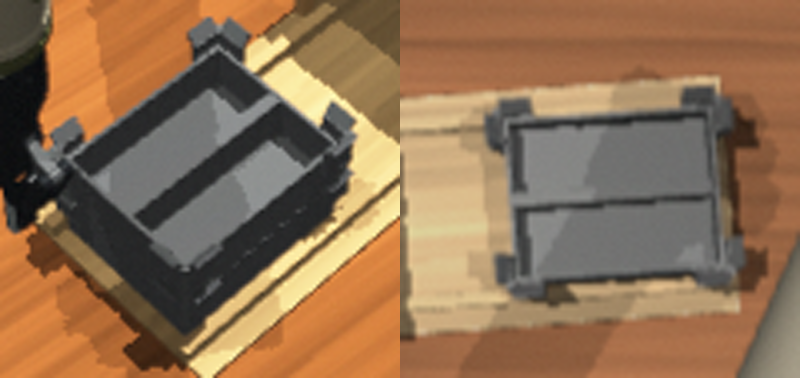

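Run:
```python
from h import *
for z in (.096,.102):
    th=np.radians(95);R=np.array([[np.cos(th),-np.sin(th)],[np.sin(th),np.cos(th)]])
    c=np.array([[.085,.07],[.085,-.07],[-.085,-.07],[-.085,.07]])@R.T+[.525,.0085]
    q=proj("scene",np.c_[c,np.full(4,z)]); print(z,(q-[215,185])*[400/120,378/110])
# rack pose from board near edge + shelf, both views, tray lane
```

```text
0.096 [[217.43    44.6454]
 [339.7303 145.5996]
 [183.4258 271.3802]
 [ 61.6025 159.5938]]
0.102 [[217.5712  39.7467]
 [340.2738 140.8131]
 [183.4651 266.7602]
 [ 61.2422 154.8129]]
```

The stack is seated flat and free: the top-view fit of its rim is (0.525, 0.008), yaw 94.7°, and the far and left rim corners in the scene match a rim at 96 mm. For the push I'll tilt the tool 40° so its body leans away from the trays and the tips reach the lower tray's bare end wall.

>>> {"op": "play_rows", "data": {
  "rows": [
    [[1,0,0],[9.96,0.9,0],30],
    [[1,0,0],[9.96,0.9,0],30],
    [[1,0,0],[9.96,0.9,0],30],
    [[1,0,0],[9.96,0.9,0],30],
    [[0,0,0],[0,0,0],30],
    [[0,0,0],[0,0,0],30]
  ]
}}

```text
clock: 13.72
position: [0.542, -0.1761, 0.1953]
ee_rot: [0.939, 0.043, -0.016, -0.341]
ft_force: [0.3, -0.1, 0.2]
grip_width: 0.352
```

Run:
```python
from workcell import readout,camera
from scipy.spatial.transform import Rotation as R
from h import *
o=readout.get_obs(); print(o["position"],o["joint_pos"]); print(R.from_quat(o["ee_rot"]).as_matrix())
s=camera("scene"); cv2.imwrite("pics/s7.png",s)
```

```text
[ 0.542  -0.1761  0.1953] [ 0.1094  0.6167  0.6413  1.4414 -0.8042  1.7656  0.9261]
[[ 0.9958  0.0705 -0.0587]
 [ 0.0917 -0.7639  0.6388]
 [ 0.0002 -0.6415 -0.7671]]
```

View pics/s7.png

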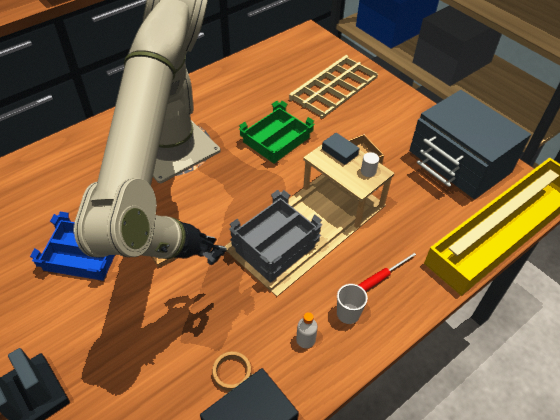

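The tilt works. The tool leans away from the stack at scene (240,245) with the fingertips at (218,255). Next I'll lower it in front of the bare end wall.

>>> {"op": "play_rows", "data": {
  "rows": [
    [[-1,10,-30],[0,0,0],30],
    [[-1,10,-40],[0,0,0],30],
    [[-1,10,-40],[0,0,0],30],
    [[-1,10,-30],[0,0,0],30],
    [[0,0,-20],[0,0,0],30],
    [[0,0,-9],[0,0,0],30],
    [[0,0,0],[0,0,0],30],
    [[0,0,0],[0,0,0],30]
  ]
}}

```text
clock: 14.78
position: [0.538, -0.138, 0.0269]
ee_rot: [0.939, 0.042, -0.015, -0.341]
ft_force: [-1.1, 0.1, -0.3]
grip_width: 0.351
```

Run:
```python
from workcell import readout,camera
from h import *
o=readout.get_obs(); print(o["position"],o["ft_force"])
s=camera("scene"); cv2.imwrite("pics/s8.png",cv2.resize(s[170:330,120:340],None,fx=3.5,fy=3.5,interpolation=cv2.INTER_CUBIC))
```

```text
[ 0.538  -0.138   0.0269] [-1.1247  0.1382 -0.3133]
```

View pics/s8.png

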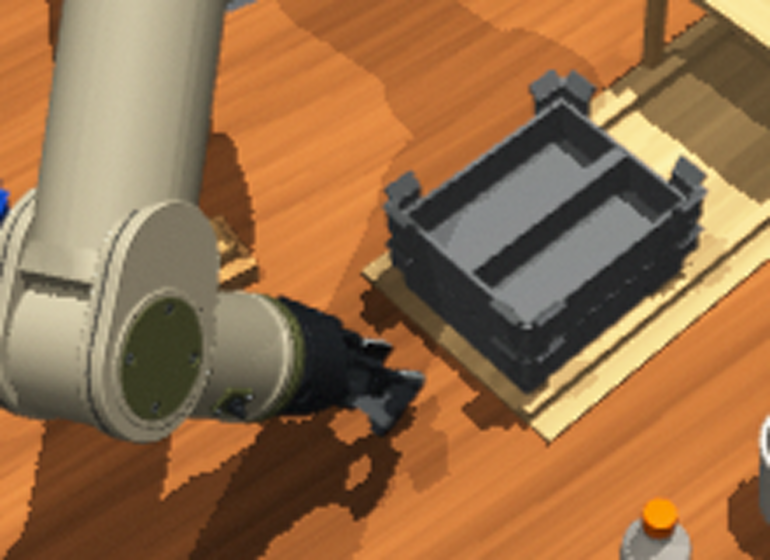

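>>> {"op": "play_rows", "data": {
  "rows": [
    [[-1,15,0],[0,0,0],30],
    [[-1,15,0],[0,0,0],30],
    [[-1,10,0],[0,0,0],30],
    [[-0.5,5,0],[0,0,0],30],
    [[-0.5,5,0],[0,0,0],30],
    [[0,4,0],[0,0,0],30],
    [[-0.5,4,0],[0,0,0],30],
    [[0,4,0],[0,0,0],30]
  ]
}}

```text
clock: 15.82
position: [0.5331, -0.0763, 0.0259]
ee_rot: [0.939, 0.042, -0.015, -0.341]
ft_force: [0.2, -4.2, 0.2]
grip_width: 0.355
```

Contact, with the stack sliding at about 4 N. I'll keep pushing along the lane.

>>> {"op": "play_rows", "data": {
  "rows": [
    [[-0.5,5,0],[0,0,0],30],
    [[-0.5,6,0],[0,0,0],30],
    [[-0.5,6,0],[0,0,0],30],
    [[-0.5,6,0],[0,0,0],30],
    [[-0.5,6,0],[0,0,0],30],
    [[-0.6,6,0],[0,0,0],30],
    [[-0.6,6,0],[0,0,0],30],
    [[-0.6,6,0],[0,0,0],30],
    [[-0.6,6,0],[0,0,0],30],
    [[-0.6,6,0],[0,0,0],30]
  ]
}}

```text
clock: 17.08
position: [0.5274, -0.016, 0.0259]
ee_rot: [0.939, 0.042, -0.015, -0.342]
ft_force: [0.4, -4.7, -0.8]
grip_width: 0.349
```

Run:
```python
from workcell import readout,camera
from fit import *
o=readout.get_obs(); print(o["position"],o["ft_force"],o["torque"])
s=camera("scene");t=camera("top"); cv2.imwrite("pics/t9.png",t)
p=o["position"]; tray_fit(t,"top",(.519,p[1]+.09),np.radians(95),.051)
a=cv2.resize(s[140:300,170:380],(430,378),interpolation=cv2.INTER_CUBIC); b=cv2.resize(t[140:260,160:330],(370,378),interpolation=cv2.INTER_CUBIC)
cv2.imwrite("pics/st9.png",np.hstack([a,b]))
```

```text
[ 0.5274 -0.016   0.0259] [ 0.3616 -4.6775 -0.8005] [-1.3866 -0.1546  0.0092]
  side 0 1 21 med|res| mm 0.4674715795830741
  side 0 -1 18 med|res| mm 0.30514308529554457
  side 1 1 21 med|res| mm 0.39939725710640095
  side 1 -1 21 med|res| mm 0.8370914380509905
top pose [0.5196 0.0746]  yaw deg 94.9753575833293 bias mm -0.1087864881712118
```

View pics/st9.png

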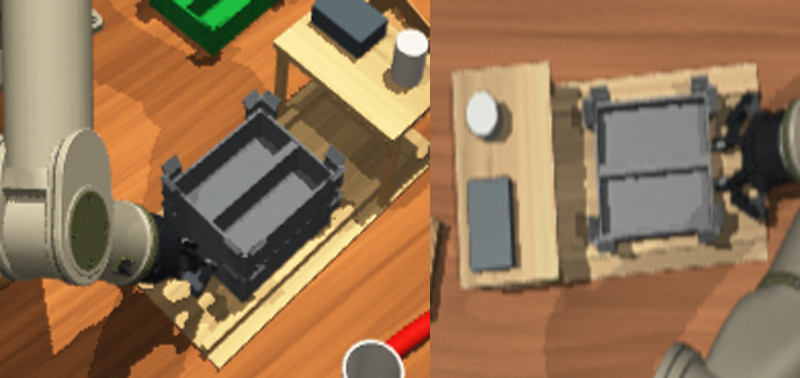

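The two trays are moving together, square in the lane, at top fit (0.520, 0.075) with about 142 mm to go.

>>> {"op": "play_rows", "data": {
  "rows": [
    [[-0.7,7,0],[0,0,0],30],
    [[-0.7,8,0],[0,0,0],30],
    [[-0.7,8,0],[0,0,0],30],
    [[-0.7,8,0],[0,0,0],30],
    [[-0.7,8,0],[0,0,0],30],
    [[-0.7,8,0],[0,0,0],30],
    [[-0.7,8,0],[0,0,0],30],
    [[-0.7,8,0],[0,0,0],30],
    [[-0.7,8,0],[0,0,0],30],
    [[-0.7,8,0],[0,0,0],30],
    [[-0.7,8,0],[0,0,0],30],
    [[-0.7,8,0],[0,0,0],30]
  ]
}}

```text
clock: 18.68
position: [0.5191, 0.0792, 0.026]
ee_rot: [0.939, 0.042, -0.015, -0.342]
ft_force: [0.3, -5.5, 0.8]
grip_width: 0.355
```

Run:
```python
from workcell import readout,camera
from h import *
o=readout.get_obs(); print(o["position"],o["ft_force"],o["joint_pos"])
s=camera("scene");t=camera("top")
a=cv2.resize(s[120:280,200:410],(430,378),interpolation=cv2.INTER_CUBIC); b=cv2.resize(t[140:260,160:330],(370,378),interpolation=cv2.INTER_CUBIC)
cv2.imwrite("pics/st10.png",np.hstack([a,b]))
```

```text
[0.5191 0.0792 0.026 ] [ 0.2901 -5.5198  0.827 ] [-0.2282  0.5671  0.4844  1.8983 -0.9854  1.2458  0.8991]
```

View pics/st10.png

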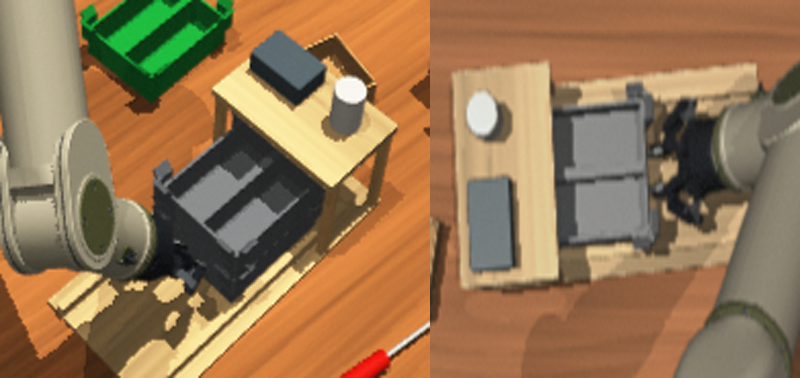

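The stack is passing under the shelf cleanly, with force steady at 5.5 N.

>>> {"op": "play_rows", "data": {
  "rows": [
    [[-0.6,6,0],[0,0,0],30],
    [[-0.6,6,0],[0,0,0],30],
    [[-0.6,6,0],[0,0,0],30],
    [[-0.6,6,0],[0,0,0],30],
    [[-0.5,5,0],[0,0,0],30],
    [[-0.4,4,0],[0,0,0],30],
    [[-0.3,3,0],[0,0,0],30]
  ]
}}

```text
clock: 19.65
position: [0.5155, 0.1147, 0.026]
ee_rot: [0.939, 0.042, -0.015, -0.342]
ft_force: [1.5, -5.1, 1.5]
grip_width: 0.352
```

>>> {"op": "play_rows", "data": {
  "rows": [
    [[-0.2,2,0],[0,0,0],30],
    [[-0.2,2,0],[0,0,0],30],
    [[-0.2,2,0],[0,0,0],30],
    [[-0.2,2,0],[0,0,0],30]
  ]
}}

```text
clock: 20.15
position: [0.5147, 0.1226, 0.0259]
ee_rot: [0.939, 0.042, -0.015, -0.342]
ft_force: [0.1, -5.2, 1.5]
grip_width: 0.352
```

>>> {"op": "play_rows", "data": {
  "rows": [
    [[-0.2,1.5,0],[0,0,0],30],
    [[-0.1,1.5,0],[0,0,0],30],
    [[-0.1,1,0],[0,0,0],30]
  ]
}}

```text
clock: 20.52
position: [0.5143, 0.1266, 0.0259]
ee_rot: [0.939, 0.042, -0.015, -0.342]
ft_force: [0.9, -5.5, 2.3]
grip_width: 0.352
```

>>> {"op": "play_rows", "data": {
  "rows": [
    [[-0.1,1,0],[0,0,0],30],
    [[-0.1,1,0],[0,0,0],30],
    [[-0.1,1,0],[0,0,0],30]
  ]
}}

```text
clock: 20.9
position: [0.5149, 0.1272, 0.0259]
ee_rot: [0.939, 0.041, -0.014, -0.34]
ft_force: [1.6, -16.4, 5.8]
grip_width: 0.348
```

Force jumped from 5.5 to 16 N and motion stopped at y = 0.127, where I predicted home. I'll press slightly more to seat it, then look.

>>> {"op": "play_rows", "data": {
  "rows": [
    [[0,0.7,0],[0,0,0],30],
    [[0,0,0],[0,0,0],30]
  ]
}}

```text
clock: 21.15
position: [0.5151, 0.1273, 0.0259]
ee_rot: [0.939, 0.041, -0.014, -0.34]
ft_force: [0.6, -16.7, 6.5]
grip_width: 0.349
```

Run:
```python
from workcell import readout
o=readout.get_obs(); print(o["position"],o["ft_force"],o["torque"])
```

```text
[0.51514091 0.12725187 0.0258877 ] [  0.61285348 -16.71432643   6.51099432] [-2.44725591 -0.04260583  0.2353219 ]
```

>>> {"op": "play_rows", "data": {
  "rows": [
    [[0.3,-4,0],[0,0,0],30],
    [[1,-10,0],[0,0,0],30],
    [[2,-20,0],[0,0,0],30],
    [[3,-30,0],[0,0,0],30],
    [[3,-30,5],[0,0,0],30],
    [[3,-30,30],[0,0,0],30],
    [[0,-20,40],[0,0,0],30],
    [[0,-10,40],[0,0,0],30],
    [[0,0,30],[0,0,0],30],
    [[0,0,0],[0,0,0],30],
    [[0,0,0],[0,0,0],30]
  ]
}}

```text
clock: 22.52
position: [0.5259, -0.0241, 0.1703]
ee_rot: [0.939, 0.042, -0.016, -0.342]
ft_force: [-0.7, -0.5, 0.3]
grip_width: 0.351
```

Run:
```python
from workcell import readout,camera
from h import *
o=readout.get_obs(); print(o["position"],o["ft_force"])
s=camera("scene");t=camera("top"); cv2.imwrite("pics/s11.png",s); cv2.imwrite("pics/t11.png",t)
a=cv2.resize(s[120:260,230:400],(430,378),interpolation=cv2.INTER_CUBIC); b=cv2.resize(t[140:260,160:290],(370,378),interpolation=cv2.INTER_CUBIC)
cv2.imwrite("pics/st11.png",np.hstack([a,b]))
```

```text
[ 0.5259 -0.0241  0.1703] [-0.6736 -0.4844  0.2505]
```

View pics/st11.png

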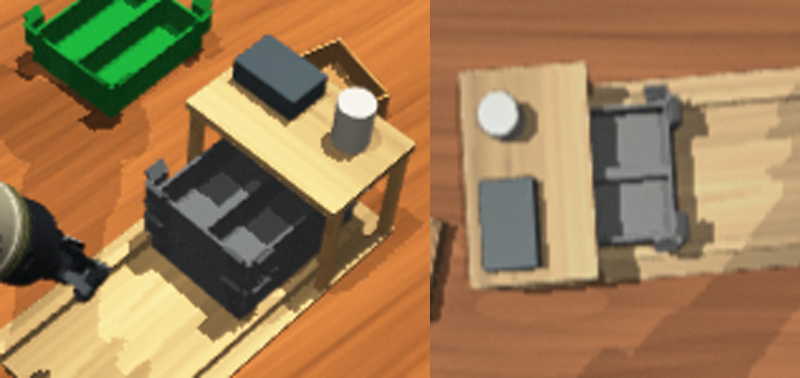

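View pics/s11.png

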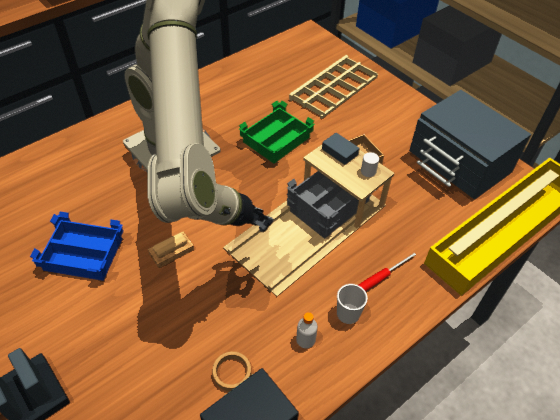

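Run:
```python
from h import *
t=cv2.imread("pics/t11.png"); sat=cv2.cvtColor(t,cv2.COLOR_BGR2HSV)[...,1].astype(int)
for r in (185,192,199,206): 
    row=sat[r,205:260]; k=205+np.argmax(np.diff(row[30:]))+30; 
    e=205+int(np.argmin(np.diff(row[5:25])))+5
    print(r,e,k,cast("top",[k+.5,r],.096)[0,:2],cast("top",[e+.5,r],.142)[0,:2])
    u=np.array([-.0924,.9957]); print("  near wall to shelf edge mm",1e3*((cast("top",[e+.5,r],.142)-cast("top",[k+.5,r],.096))[0,:2]@u))
```

```text
185 216 244 [0.5422 0.1325] [0.5349 0.2173]
  near wall to shelf edge mm 85.08565877801472
192 217 245 [0.5195 0.1288] [0.5129 0.2136]
  near wall to shelf edge mm 85.03299593323644
199 217 245 [0.4968 0.1283] [0.4909 0.213 ]
  near wall to shelf edge mm 84.88505587539899
206 218 246 [0.4743 0.1246] [0.4691 0.2093]
  near wall to shelf edge mm 84.8327436729474
```

The visible overhang measures 85 mm in all four rows, which is exactly the stated home value. The scene view shows the stack level under the shelf, the bystanders unmoved and the arm clear, so I'm handing in.

```bash
python3 -c "
from workcell import manip
print(manip.hand_in())"
```

```text
the job is handed in; nothing more can be done
None
```

The empty tray is stacked on the loaded tray, and the two are home against the stop under the shelf. The job was handed in at about 22.6 s on the robot's clock.

- **Placing:** I lifted the empty grey tray by its divider and lowered it onto the loaded tray with no force spikes. It took the weight at the height expected for a flat fit, so I let go. The top view then put it at (0.525, 0.008), yaw 94.7°.
- **Pushing:** I tilted the tool 40° and pushed on the lower tray's bare end wall. The push took about 5 N, then rose to about 16 N at the stop, within 2 mm of where I expected it.
- **Last checks:** The stack sticks out 84.8–85.1 mm in front of the shelf, against the stated 85 mm. It looks level, the arm is clear, and the other things on the bench show no movement in the pictures.
- **Not seen or in disagreement:** The motor and servo are hidden under the upper tray, so I could not see them at the end; nothing in the forces suggested they had moved. The scene camera's edge fit of the stacked tray failed because dark walls hid the edges, so I checked flatness from two visible rim corners and the seating height. The two cameras disagreed by 2–5 mm on absolute position.

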